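Right the fallen sample bottle in the lane

ROBOT

A 6-joint arm with a two-finger parallel gripper is mounted at the origin on the work surface. World frame = base frame: x ahead of the robot, y to its left, z up, the work surface at z = 0. Lengths are in m, angles in degrees, forces in N, time in s.
With the tool pointing down it reaches from about 0.25 to 0.725 m from the base axis. Payload 9.7 kg.
Tool frame: the origin (TCP) lies midway between the tips of the shut fingers; the grasp point (between the pads) lies 19 mm behind it; z points along the fingers, y is the line along which they close (so a half turn about z gives the same grasp; the last joint's range is limited). The gripper opens to 85 mm and grips with 20 to 120 N. Pads are 22 mm wide; open, the fingers measure 114 mm over their backs; the gripper's body (76 mm by 85 mm) begins 54 mm behind the grasp point. The pads swing forward as they close: fully open they stand 13 mm farther back than shut.
Start: joints at [-72.651, 4.979, 10.078, 95.1, 0, 90], TCP at [0.164, -0.525, 0.231] pointing down, gripper open.
Joint ranges: [-179.16, 179.16], [-48.56, 103.87], [-65.8, 70.77], [-126.05, 130.52], [-82.76, 87.17], [-180, 180]. Speed limits (degrees/s): [127.2, 127.2, 147.25, 180, 180, 180].

INTERFACE

Orientations are given as [roll, pitch, yaw] about the fixed x, y, z axes, in that order (R = Rz(yaw) Ry(pitch) Rx(roll)).
In Python, from workcell import readout, imaging, bot, spotter gives the robot as it stands.
- The arm moves only by the shell command python3 -m jog 'ROWS' [FORCE]. ROWS is JSON, a list of rows, each an object with "rotation": the turn, a rotation vector about the world's x, y, z in degrees, a list of three; "translation": the shift along the world's x, y, z in mm, a list of three; "grip": the finger opening in mm, from 0 to 85.4. In form: [{"rotation": [wx, wy, wz], "translation": [dx, dy, dz], "grip": grip}, ...]. A call has 1 to 20 rows; each row is the pose to reach, as a shift and turn from the pose commanded when the call began; what a row does not reach only later rows make up. A row lasts 1/10 s, in which the tool goes at most 50 mm and 8.59 degrees, less where a joint would pass 70% of its speed; a pose out of reach is approached as far as the arm can. A call with a gripper value outside its range is refused whole. The fingers move at their own pace and stop on an object; FORCE is the grip in N (left out, the last holds). Time passes only in rows, so rows that repeat a pose let the fingers close. It gives the time, the measured TCP pose, the force, the opening and the grip force at its end, in the units of the state.
- readout.get_obs(): the state, without advancing time (a new reading comes with each control period).
- imaging.camera(name): name is "scene" or "top"; returns (picture, depth): 400x640x3 uint8, red, green, blue; 400x640 float32, m along the optical axis (not along the pixel's ray), 0 where there is no reading.
- imaging.camera_info(name): a dict with "vertical_fov" (degrees; the focal length in pixels is half the picture's height over the tangent of half this angle, whatever the lens; pixels are square), "cx", "cy" (the principal point, pixels), "extrinsics" (4x4, takes a point from camera to world coordinates). Camera axes: x right, y down, z forward; pixel columns grow to the right and rows downward; lengths in m; the calibration is good to about 2 mm. A picture is of the moment at which its call begins. camera_info takes no time and is no camera call.
- bot.job_done(): hands the job in; it is judged then, once.
Trained networks look in the newest picture that a camera, given by its name, has taken for a name from the list of things; names that differ only in an ending like _2 or _b are one class to them, and where a whole thing is asked for, a point or a joint stands for the part that bears it (a point fixed in the world has none). Each returns a list of dicts, best first, with "confidence" (0 to 1); they miss things now and then, are a little off and sometimes report something else, mostly with a low value. They report only what shows in the picture. A call takes as long as a camera call. They do not tell look-alikes from the thing itself.
- spotter.spot_in(camera, target): "box" ([centre column, centre row, width, height] in pixels, round what is visible of it).
- spotter.mark_of(camera, target): "uv" ([column, row] in pixels: a listed point, or the origin of a listed thing).
The state is a dict: "time": time; "q": joint angles; "qd": joint speeds; "joint_efforts": joint torques, N m; "ee_pos": TCP position; "tcp_rot": TCP orientation; "wrist_force": force on the tool from outside, world axes, zero at the start; "torque": the same for the moment, N m; "opening": finger opening in m; "grasp_force": force on a finger pad.
Only numpy, scipy, OpenCV 4.12 (cv2) and the standard library are available. Lean on these libraries where they do the work, as an engineer would, in place of code of your own. Each camera call takes 0.05 s, during which the arm holds its last target. There are 200 camera calls.

TASK

First swing the electrode arm about a quarter turn clear of the bottle lane, to the robot's left, and leave it there. Then stand the fallen sample bottle upright again on the lane's floor in its gap between the standing bottles, setting it down gently without dropping it, and let go. Leave the other bottles standing where they are and the rest of the bench undisturbed.

Things in the scene. Friction and masses are not known exactly. Their poses are not given: they have to be found in the camera images.
- fallen: White bottle tipped over the lane -y kerb, heel inside against the other kerb, axis about 72 deg from vertical, cap in the air outside the lane about 70 mm up. Body 56 mm diameter to 92 mm, neck 34 mm, grey cap 38 mm diameter from 118 to 160 mm (top). About 0.25 kg, centre of mass 58 mm from base; may turn a little in the grip. Origin: centre of base; z along its axis to the cap.
- lane: Fixed grey lane, open-ended: floor 370 mm long, 6 mm thick; kerbs 8 mm thick along both sides, 78 mm apart inside, tops 26 mm above the bench. Origin: on the bench, mid-width, in the middle of the gap where the fallen bottle belongs. x along the lane away from the robot (ends at -160, +210 mm), y across it, z up. Standing bottles at about x = -110, +105, +175 mm.
- neighbour_a: White plastic bottle: body 56 mm diameter to 92 mm, neck 34 mm, grey screw cap 38 mm diameter from 118 to 160 mm (top); stands in the lane. Origin: centre of base, z up its axis.
- neighbour_b: Green glass stoppered bottle, body 64 mm diameter, flared mouth 42 mm diameter at 138 mm, flat glass stopper on top, 158 mm tall. Origin: centre of the base, z up its axis. Stands in the lane.
- neighbour_c: White plastic bottle: body 56 mm diameter to 92 mm, neck 34 mm, grey screw cap 38 mm diameter from 118 to 160 mm (top); stands in the lane. Origin: centre of base, z up its axis.
- boom (a joint): Angle of the electrode arm about its post, rad: within 0.2 of 0 at the start, over the lane; grows clockwise seen from above, to the robot's left; stop at 1.6. Friction about 1 N at the grip; stays where left. Bar 22 wide, 16 high, 380 mm long from the hinge axis, underside 244 mm above the bench; electrodes at its end hang to 197 mm.
- boom_grip (a point): On the axis of the arm's upright black grip rod, 16 mm diameter, on top of the bar, 300 mm from the hinge axis. The point is 302 mm above the bench; the rod is bare from 260 mm up to its top at 328 mm.
- boom_hinge (a point): Point on the arm's vertical hinge axis, at the same height as boom_grip.
- jug: Open white plastic beaker, 116 mm across, 150 mm tall; bystander. Origin: centre of the base.
- spare: Green glass stoppered bottle, body 64 mm diameter, flared mouth 42 mm diameter at 138 mm, flat glass stopper on top, 158 mm tall. Origin: centre of the base, z up its axis. Bystander standing on the bench.
- meter: Black hand-held meter lying on the bench, 150 x 70 x 32 mm; bystander. Origin: centre of its underside, x along its length.
- syringe_pack: Clear flat pack lying on the bench, 150 x 28 x 18 mm; bystander. Origin: centre of its underside, x along its length.
Things that resemble listed ones, but are neither listed nor needed, are in the scene too. What is shaped like the fallen but blue or brown is not meant. What is shaped like the neighbour_b but purple or red is not meant.

How it is judged (in metres and radians):
On the way:
1. the electrode arm swung clear (1.0 rad or more) while the bottle still lies tipped (value of joint boom above 1 rad and angle between fallen's own z axis and vertical above 0.8 rad), for 0.2 s.
At the end, for the whole second after the job is handed in: Arm at 1.0 rad or more; fallen bottle upright (within 0.06 rad), still, on the lane floor between the kerbs and in its gap (x -55 to +50 mm, y within 14 mm of the lane origin); the other lane bottles upright; these and the bystanders within 30 mm of where they were (value of joint boom above 1 rad and angle between each of fallen, neighbour_a, neighbour_b, neighbour_c's own z axis and vertical below 0.06 rad and z of fallen in the frame of lane between 0.002 and 0.01 m and y of fallen in the frame of lane between -0.014 and 0.014 m and x of fallen in the frame of lane between -0.055 and 0.05 m and linear speed of fallen below 0.02 m/s and distance of each of neighbour_a, neighbour_b, neighbour_c, jug, spare, meter, syringe_pack from where it was at the start of the episode below 0.03 m); the robot touches nothing.
It fails at once if the fallen bottle is dropped (moves faster than 0.5 m/s while the fingers do not touch it) (linear speed of fallen above 0.5 m/s and contact force between the fingers and fallen below 0.1 N).
It fails at once if a standing bottle is knocked over (tilts beyond 0.4 rad) (angle between any of neighbour_a, neighbour_b, neighbour_c, spare's own z axis and vertical above 0.4 rad).
It fails at once if a bystander on the bench is pushed more than 50 mm away (distance of any of jug, spare, meter, syringe_pack, neighbour_a, neighbour_b, neighbour_c from where it was at the start of the episode above 0.05 m).
It also fails if it takes over 58 s, if anything falls off the work surface, if the arm or the gripper's body presses on something with over 40 N, if the wrist force passes 120 N, or if a joint passes its speed limit or range.

## Working session

There is one attempt and no reset: what is moved stays moved. The work goes in short steps, Python scripts to look and compute and a shell command to move; the robot and the scene stay as the last step left them, time stands still between calls to the robot, and variables do not carry over. Pictures are saved under pics/ and viewed, at most 10 in all, crops included, and the job is handed in when it is done.

```bash
ls; mkdir -p pics; cat > h.py <<'E'
import numpy as np,cv2,sys
from workcell import readout,imaging,bot,spotter
def cam(n):
    p,d=imaging.camera(n);i=imaging.camera_info(n)
    return p,d,i
def ray(i,uv,h=400):
    f=h/2/np.tan(np.radians(i["vertical_fov"])/2)
    T=np.array(i["extrinsics"]);v=np.array([(uv[0]-i["cx"])/f,(uv[1]-i["cy"])/f,1.])
    return T[:3,3],T[:3,:3]@v
def atz(i,uv,z):
    o,r=ray(i,uv);return o+r*(z-o[2])/r[2]
def cloud(d,i):
    f=200/np.tan(np.radians(i["vertical_fov"])/2);T=np.array(i["extrinsics"])
    v,u=np.mgrid[:400,:640];P=np.stack([(u-i["cx"])/f*d,(v-i["cy"])/f*d,d],-1)
    W=P@T[:3,:3].T+T[:3,3];W[d==0]=np.nan;return W
E
python3 - <<'E'
from h import *
for n in("scene","top"):
    p,d,i=cam(n);cv2.imwrite(f"pics/{n}0.png",p[...,::-1]);np.savez(f"{n}0.npz",p=p,d=d)
    print(n,np.round(i["extrinsics"],3).tolist(),i["vertical_fov"],i["cx"],i["cy"])
    W=cloud(d,i)
    for t in("fallen","lane","neighbour_a","neighbour_b","boom_grip","boom_hinge"):
        for r in spotter.mark_of(n,t)[:5]:
            u,v=np.round(r["uv"]).astype(int)
            print(n,t,round(r["confidence"],2),(u,v),np.round(W[min(max(v,0),399),min(max(u,0),639)],3), np.round(atz(i,r["uv"],.302 if 'boom' in t else 0.006),3))
print(readout.get_obs()["tcp_rot"])
E
```

```text
pics
scene [[-0.71, 0.414, -0.57, 1.372], [0.704, 0.409, -0.58, 0.882], [-0.007, -0.813, -0.582, 1.079], [0.0, 0.0, 0.0, 1.0]] 48.70031082956335 318.907704069963 195.40738361005927
scene fallen 0.8 (np.int64(316), np.int64(242)) [0.535 0.012 0.007] [0.535 0.011 0.006]
scene fallen 0.78 (np.int64(425), np.int64(234)) [0.268 0.293 0.053] [0.22  0.267 0.006]
scene fallen 0.77 (np.int64(359), np.int64(273)) [0.558 0.237 0.027] [0.542 0.224 0.006]
scene lane 0.79 (np.int64(310), np.int64(244)) [0.558 0.004 0.007] [0.558 0.004 0.006]
scene neighbour_a 0.97 (np.int64(294), np.int64(256)) [0.663 0.037 0.041] [0.641 0.009 0.006]
scene neighbour_a 0.82 (np.int64(295), np.int64(210)) [ 0.467 -0.175  0.016] [ 0.458 -0.184  0.006]
scene neighbour_a 0.8 (np.int64(327), np.int64(221)) [0.648 0.178 0.264] [ 0.416 -0.047  0.006]
scene neighbour_a 0.63 (np.int64(284), np.int64(270)) [0.726 0.057 0.033] [0.71  0.036 0.006]
scene neighbour_a 0.59 (np.int64(314), np.int64(207)) [0.625 0.1   0.262] [ 0.391 -0.147  0.006]
scene neighbour_b 0.97 (np.int64(294), np.int64(256)) [0.663 0.037 0.041] [0.641 0.00
[... 1687 characters left out ...]
hbour_b 0.71 (np.int64(314), np.int64(151)) [0.69  0.029 0.097] [0.718 0.033 0.006]
top neighbour_b 0.67 (np.int64(330), np.int64(233)) [ 0.409 -0.019  0.102] [ 0.423 -0.021  0.006]
top neighbour_b 0.63 (np.int64(371), np.int64(249)) [ 0.351 -0.146  0.141] [ 0.363 -0.16   0.006]
top neighbour_b 0.61 (np.int64(318), np.int64(174)) [0.565 0.014 0.263] [0.633 0.02  0.006]
top neighbour_b 0.54 (np.int64(385), np.int64(221)) [ 0.438 -0.194  0.143] [ 0.459 -0.21   0.006]
top boom_grip 0.62 (np.int64(318), np.int64(169)) [0.568 0.013 0.309] [0.571 0.013 0.302]
top boom_hinge 0.68 (np.int64(220), np.int64(129)) [0.711 0.308 0.271] [0.699 0.299 0.302]
[ 1.79996904e+02 -1.04618585e-03  1.73491514e+01]
```

View pics/top0.png

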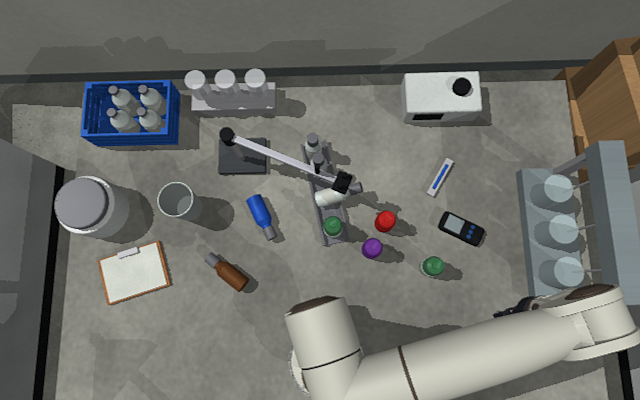

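View pics/scene0.png

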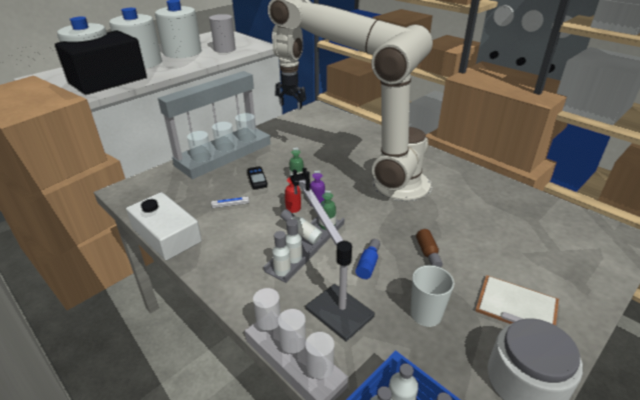

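The top view shows the post at (228,137), with the bar running to the electrodes at (345,183) and the grip rod near (318,169). The fallen white bottle is at (328,199), the standing lane bottles at (313,142), (319,163) and (333,226), and red and purple look-alikes at (385,221) and (372,248). Next I measure the rod.

```bash
python3 - <<'E'
from h import *
for n in("top","scene"):
    z=np.load(n+"0.npz");i=imaging.camera_info(n);W=cloud(z["d"],i);p=z["p"].astype(int)
    x,y,h=W[...,0],W[...,1],W[...,2]
    m=(h>.268)&(h<.345)&(x>.4)&(x<.8)&(y>-.15)&(y<.4)
    v,u=np.nonzero(m)
    c,l=cv2.connectedComponents(m.astype(np.uint8))[0:2]
    for k in range(1,c):
        q=W[l==k];
        if len(q)>4: print(n,len(q),np.round(q.mean(0),3),np.round(q.min(0),3),np.round(q.max(0),3))
    m=(h>.235)&(h<.268)&(x>.4)&(x<.8)&(y>-.15)&(y<.35)
    q=W[m];cc=q[:,:2].mean(0);_,_,V=np.linalg.svd(q[:,:2]-cc);print("bar",cc,V[0],q.min(0),q.max(0))
p=cv2.imread("pics/top0.png")[120:250,270:400];cv2.imwrite("pics/c1.png",cv2.resize(p,None,fx=4.6,fy=4.6,interpolation=2))
E
```

```text
top 133 [0.697 0.291 0.271] [0.675 0.271 0.268] [0.718 0.311 0.277]
top 53 [0.571 0.017 0.309] [0.566 0.01  0.268] [0.581 0.025 0.332]
top 35 [ 0.555 -0.062  0.286] [ 0.549 -0.069  0.269] [ 0.564 -0.051  0.295]
top 34 [ 0.525 -0.048  0.288] [ 0.518 -0.056  0.273] [ 0.533 -0.041  0.294]
bar [0.60537639 0.09279693] [-0.40962802 -0.91225264] [ 0.50543565 -0.08437424  0.23547805] [0.71838506 0.31171831 0.26788828]
scene 116 [0.567 0.004 0.298] [ 0.522 -0.054  0.268] [0.585 0.028 0.331]
scene 38 [ 0.561 -0.061  0.282] [ 0.549 -0.071  0.269] [ 0.567 -0.055  0.292]
scene 147 [0.7   0.291 0.271] [0.678 0.267 0.268] [0.722 0.312 0.275]
bar [0.63276514 0.1318213 ] [0.39917151 0.91687628] [ 0.52241989 -0.0895804   0.23523698] [0.72074887 0.31303071 0.26785041]
```

View pics/c1.png

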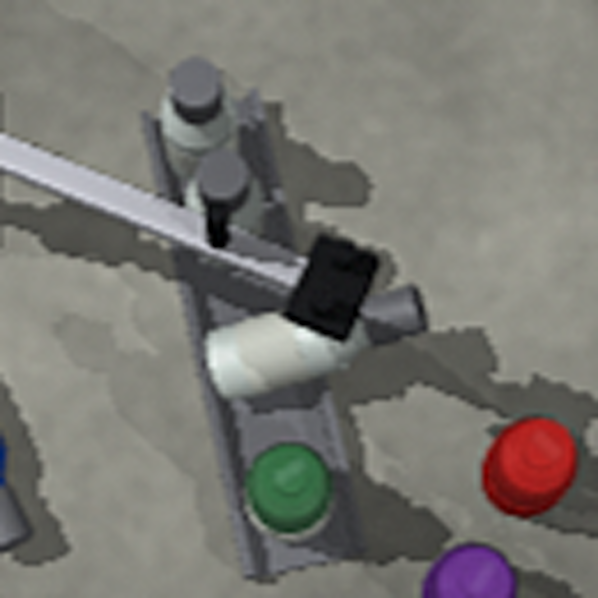

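The crop shows the rod at (220,220) in crop pixels, the electrode block at (332,285) and the fallen cap at (400,310), pointing right. I'll hover over the rod, closing line tangential to its arc.

```bash
python3 -m jog '[{"rotation":[0,0,0],"translation":[0,0,50],"grip":70},{"rotation":[0,0,6],"translation":[20,25,100],"grip":60},{"rotation":[0,0,12],"translation":[50,65,130],"grip":50},{"rotation":[0,0,48],"translation":[411,542,150],"grip":50},{"rotation":[0,0,48],"translation":[411,542,150],"grip":50},{"rotation":[0,0,48],"translation":[411,542,150],"grip":50},{"rotation":[0,0,48],"translation":[411,542,150],"grip":50},{"rotation":[0,0,48],"translation":[411,542,150],"grip":50},{"rotation":[0,0,48],"translation":[411,542,150],"grip":50},{"rotation":[0,0,48],"translation":[411,542,150],"grip":50},{"rotation":[0,0,48],"translation":[411,542,150],"grip":50},{"rotation":[0,0,48],"translation":[411,542,150],"grip":50},{"rotation":[0,0,48],"translation":[411,542,150],"grip":50},{"rotation":[0,0,48],"translation":[411,542,150],"grip":50},{"rotation":[0,0,48],"translation":[411,542,150],"grip":50},{"rotation":[0,0,48],"translation":[411,542,150],"grip":50},{"rotation":[0,0,48],"translation":[411,542,150],"grip":50},{"rotation":[0,0,48],"translation":[411,542,150],"grip":50},{"rotation":[0,0,48],"translation":[411,542,150],"grip":50}]' 40; python3 -c "
from h import *
o=readout.get_obs();print(o['q'],o['ee_pos'],o['tcp_rot'],o['opening'])"
```

```text
time: 2.6
ee_pos: [0.5744, 0.0161, 0.3819]
tcp_rot: [180.0, -0.0, 65.3]
wrist_force: [-0.6, 0.8, -0.5]
opening: 0.0499
grasp_force: 0.0
[ 1.60605282e+00  1.61792673e+01  4.06413743e+01  1.14423917e+02
 -9.22221720e-03  1.16319905e+02] [0.57440127 0.01605932 0.38185194] [ 1.79961680e+02 -8.66663448e-03  6.52861480e+01] 0.04989211274328071
```

```bash
python3 -m jog '[{"rotation":[0,0,0],"translation":[2,0,-50],"grip":50},{"rotation":[0,0,0],"translation":[2,1,-90],"grip":50},{"rotation":[0,0,0],"translation":[2,1,-104],"grip":50},{"rotation":[0,0,0],"translation":[2,1,-104],"grip":8},{"rotation":[0,0,0],"translation":[2,1,-104],"grip":8},{"rotation":[0,0,0],"translation":[2,1,-104],"grip":8},{"rotation":[0,0,0],"translation":[2,1,-104],"grip":8},{"rotation":[0,0,0],"translation":[2,1,-104],"grip":8}]' 30; python3 -c "
from h import *
o=readout.get_obs();print(o['ee_pos'],o['opening'])
P=o['ee_pos'][:2];H=np.array([.699,.291]);r=P-H;print(np.hypot(*r),np.degrees(np.arctan2(r[1],r[0])))
for k in range(1,14):
    t=np.radians(-5.9*k);c,s=np.cos(t),np.sin(t);print(k,np.round(1000*(np.array([[c,-s],[s,c]])@r-r)).astype(int).tolist())"
```

```text
time: 3.4
ee_pos: [0.5771, 0.0172, 0.2793]
tcp_rot: [179.8, 0.0, 65.3]
wrist_force: [-3.4, -5.3, 5.9]
opening: 0.0153
grasp_force: 30.3
[0.57712209 0.01719737 0.27925736] 0.015291438455241987
0.2997033627881808 -113.99530642774872
1 [-27, 14]
2 [-53, 31]
3 [-77, 50]
4 [-99, 72]
5 [-119, 96]
6 [-136, 121]
7 [-150, 149]
8 [-162, 177]
9 [-170, 207]
10 [-176, 237]
11 [-178, 268]
12 [-177, 299]
13 [-173, 329]
```

```bash
python3 -m jog '[{"rotation":[0,0,0],"translation":[-13,7,0],"grip":8},{"rotation":[0,0,0],"translation":[-27,14,0],"grip":8},{"rotation":[0,0,0],"translation":[-53,31,0],"grip":8},{"rotation":[0,0,0],"translation":[-77,50,0],"grip":8},{"rotation":[0,0,0],"translation":[-99,72,0],"grip":8},{"rotation":[0,0,0],"translation":[-119,96,0],"grip":8},{"rotation":[0,0,0],"translation":[-136,121,0],"grip":8},{"rotation":[0,0,0],"translation":[-150,149,0],"grip":8},{"rotation":[0,0,0],"translation":[-162,177,0],"grip":8},{"rotation":[0,0,0],"translation":[-170,207,0],"grip":8},{"rotation":[0,0,0],"translation":[-176,237,0],"grip":8},{"rotation":[0,0,0],"translation":[-178,268,0],"grip":8},{"rotation":[0,0,0],"translation":[-177,299,0],"grip":8},{"rotation":[0,0,0],"translation":[-175,314,0],"grip":8},{"rotation":[0,0,0],"translation":[-173,329,0],"grip":8},{"rotation":[0,0,0],"translation":[-173,329,0],"grip":8},{"rotation":[0,0,0],"translation":[-173,329,0],"grip":8}]'
```

```text
time: 5.1
ee_pos: [0.4036, 0.3483, 0.2788]
tcp_rot: [-179.9, -0.1, 65.4]
wrist_force: [-5.5, 1.6, 5.5]
opening: 0.015
grasp_force: 31.7
```

```bash
python3 -m jog '[{"rotation":[0,0,0],"translation":[0,0,0],"grip":40},{"rotation":[0,0,0],"translation":[0,0,0],"grip":45},{"rotation":[0,0,0],"translation":[0,0,0],"grip":45},{"rotation":[0,0,0],"translation":[0,0,0],"grip":45},{"rotation":[0,0,0],"translation":[0,0,40],"grip":45},{"rotation":[0,0,0],"translation":[0,0,90],"grip":45},{"rotation":[0,0,0],"translation":[0,0,110],"grip":60},{"rotation":[0,0,0],"translation":[0,0,110],"grip":80}]'
python3 - <<'E'
from h import *
A=[]
for n in("top","scene"):
    p,d,i=cam(n);cv2.imwrite(f"pics/{n}1.png",p[...,::-1]);np.savez(f"{n}1.npz",p=p,d=d)
    for t in("fallen","lane"):
        for r in spotter.mark_of(n,t)[:2]: print(n,t,round(r["confidence"],2),np.round(r["uv"]),np.round(atz(i,r["uv"],.006),3))
    W=cloud(d,i);x,y,h=W[...,0],W[...,1],W[...,2]
    m=(h>.012)&(h<.2)&(x>.38)&(x<.78)&(y>-.13)&(y<.12)
    c,l=cv2.connectedComponents(m.astype(np.uint8))[0:2]
    print(n,"cloud",m.sum(),W[m].min(0),W[m].max(0))
a=cv2.imread("pics/top1.png");s=cv2.imread("pics/scene1.png")
cv2.imwrite("pics/c2.png",np.hstack([cv2.resize(a[130:250,280:400],(400,400),interpolation=2),cv2.resize(s[180:280,240:340],(400,400),interpolation=2)]))
E
```

```text
time: 5.9
ee_pos: [0.4045, 0.3472, 0.3905]
tcp_rot: [179.9, -0.3, 65.3]
wrist_force: [0.3, -0.3, -0.3]
opening: 0.0721
grasp_force: 0.0
top fallen 0.74 [316. 197.] [0.549 0.028 0.006]
top fallen 0.71 [252. 200.] [0.546 0.252 0.006]
top lane 0.69 [327. 198.] [ 0.545 -0.011  0.006]
top cloud 2207 [ 0.38103457 -0.12960083  0.01203138] [0.7573841  0.09953756 0.17473516]
scene fallen 0.94 [422. 232.] [0.217 0.254 0.006]
scene fallen 0.92 [364. 276.] [0.539 0.244 0.006]
scene lane 0.8 [310. 246.] [0.562 0.011 0.006]
scene lane 0.4 [343. 236.] [0.442 0.06  0.006]
scene cloud 2677 [ 0.38008264 -0.12974735  0.01200921] [0.76043851 0.08223649 0.17160653]
```

View pics/c2.png

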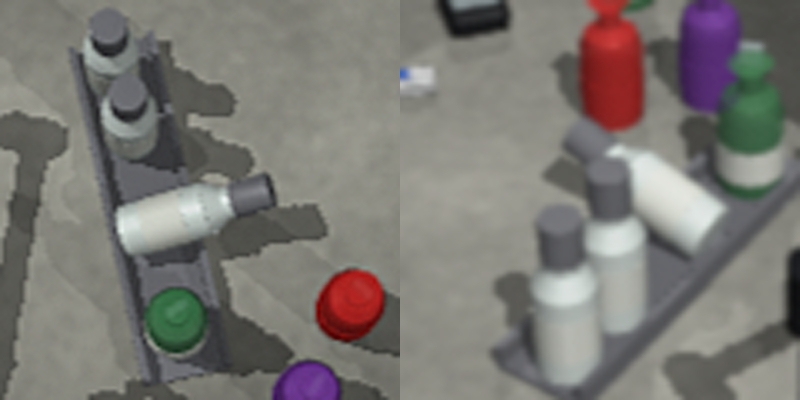

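View pics/top1.png

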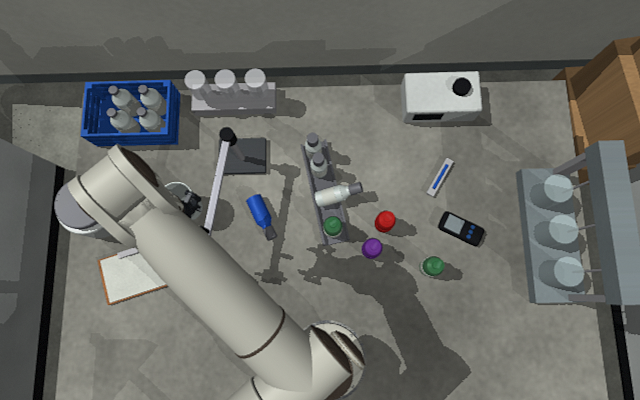

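The boom is clear, its bar now at (212,190). In the close-up the bottle's base is at (125,230) and its cap at (262,190). The gap lies between the green bottle at (175,325) and the white one at (130,110). Next I fit the lane and bottle geometry.

```bash
cat > fit.py <<'E'
from h import *
from scipy.optimize import least_squares
L={}
for n in("top","scene"):
    z=np.load(n+"1.npz");i=imaging.camera_info(n);W=cloud(z["d"],i).reshape(-1,3);C=z["p"].reshape(-1,3).astype(int)
    L[n]=(W,C)
prof=lambda s:np.interp(s,[0,.092,.104,.118,.1181,.16],[.028,.028,.017,.017,.019,.019])
# caps of standing bottles (tops)
for n,(W,C) in L.items():
    for nm,c0 in(("b",(.42,-.02)),("a",(.63,.015)),("c",(.7,.035))):
        m=(np.hypot(W[:,0]-c0[0],W[:,1]-c0[1])<.045)&(W[:,2]>.148)&(W[:,2]<.17)
        q=W[m];print(n,nm,m.sum(),np.round((q.min(0)+q.max(0))/2,4),np.round(np.median(q,0),4))
def fb(W):
    def res(p,q):
        b=p[:3];a=np.array([np.sin(p[3])*np.cos(p[4]),np.sin(p[3])*np.sin(p[4]),np.cos(p[3])])
        s=(q-b)@a;r=np.linalg.norm(q-b-s[:,None]*a,axis=1)
        e=r-prof(np.clip(s,0,.16)); 
        # distance to solid: ends
        e=np.where(s<0,np.where(r<.028,-s,np.hypot(s,r-.028)),e)
        e=np.where(s>.16,np.where(r<.019,s-.16,np.hypot(s-.16,r-.019)),e)
        return e
    p=np.array([.54,.03,.03,np.radians(72),np.radians(-75)])
    for k in range(5):
        a=np.array([np.sin(p[3])*np.cos(p[4]),np.sin(p[3])*np.sin(p[4]),np.cos(p[3])])
        s=(W-p[:3])@a;m=(np.abs(res(p,W))<(.012 if k<2 else .006))&(s>-.01)&(s<.17)&(W[:,2]>.03)
        q=W[m];p=least_squares(res,p,args=(q,),loss="soft_l1",f_scale=.002).x
    a=np.array([np.sin(p[3])*np.cos(p[4]),np.sin(p[3])*np.sin(p[4]),np.cos(p[3])])
    print("base",np.round(p[:3],4),"tilt,az",np.round(np.degrees(p[3:]),1),"n",len(q),"rms",np.sqrt((res(p,q)**2).mean()),"cap",np.round(p[:3]+.16*a,4))
ok={n:W[np.isfinite(W).all(1)&(np.abs(W[:,0]-.53)<.15)&(np.abs(W[:,1])<.2)] for n,(W,C) in L.items()}
for W in(ok["top"],ok["scene"],np.vstack(list(ok.values()))): fb(W)
# kerb tops
for n,W in ok.items():
    W0=L[n][0];W0=W0[np.isfinite(W0).all(1)]
    m=(W0[:,2]>.02)&(W0[:,2]<.03)&(W0[:,0]>.36)&(W0[:,0]<.78)&(np.abs(W0[:,1])<.12)
    u=np.array([.966,.2588]) # refine below
    q=W0[m][:,:2]
    best=max(np.radians(np.arange(0,25,.5)),key=lambda t:(np.histogram(q@[-np.sin(t),np.cos(t)],bins=np.arange(-.3,.3,.004))[0]**2).sum())
    hh=np.histogram(q@[-np.sin(best),np.cos(best)],bins=np.arange(-.3,.3,.004));k=np.argsort(-hh[0])[:6]
    print(n,"lane dir",np.degrees(best),[(round(hh[1][j]+.002,3),int(hh[0][j])) for j in k])
E
python3 fit.py
```

```text
top b 34 [ 0.4377 -0.0242  0.1588] [ 0.4352 -0.0257  0.1604]
top a 110 [0.6465 0.0164 0.1597] [0.644  0.0162 0.1656]
top c 119 [0.6947 0.0317 0.1592] [0.7092 0.0326 0.1655]
scene b 38 [ 0.4382 -0.025   0.1576] [ 0.4397 -0.027   0.1577]
scene a 110 [0.6496 0.0151 0.159 ] [0.6536 0.0219 0.1652]
scene c 155 [0.6965 0.0305 0.159 ] [0.7148 0.034  0.1641]
base [0.5365 0.0235 0.0328] tilt,az [ 71.7 -77.9] n 659 rms 0.002345602587194487 cap [ 0.5682 -0.1251  0.0831]
base [0.5381 0.0201 0.034 ] tilt,az [ 71.9 -78.6] n 467 rms 0.0023263131568317216 cap [ 0.5681 -0.129   0.0837]
base [0.5372 0.0235 0.0328] tilt,az [ 71.7 -78.4] n 1114 rms 0.002386178065400168 cap [ 0.5678 -0.1253  0.083 ]
top lane dir 11.5 [(np.float64(-0.07), 88), (np.float64(-0.158), 84), (np.float64(-0.074), 78), (np.float64(-0.154), 72), (np.float64(-0.162), 27), (np.float64(-0.066), 22)]
scene lane dir 11.5 [(np.float64(-0.07), 99), (np.float64(-0.074), 79), (np.float64(-0.078), 38), (np.float64(-0.09), 26), (np.float64(-0.158), 24), (np.float64(-0.162), 17)]
```

```bash
python3 - <<'E'
from h import *
from scipy.spatial.transform import Rotation as R
o=readout.get_obs();C=R.from_euler('xyz',o["tcp_rot"],degrees=True);P=np.array(o["ee_pos"])
u=np.array([np.cos(np.radians(11.5)),np.sin(np.radians(11.5)),0])
T=R.from_rotvec(32*u,degrees=True)*R.from_euler('xyz',[180,0,101.5],degrees=True)
print("rot",(T*C.inv()).as_rotvec(degrees=True).round(1))
G=np.array([.5634,-.1049,.0759]);tz=T.apply([0,0,1]);t=G+.019*tz
print(tz,t,"pre shift",(1000*(t-.09*tz-P)).round(),"in",(90*tz).round(1))
i=imaging.camera_info("top")
for uv in((385,221),(372,248),(433,266)):print(atz(i,uv,.15).round(3))
E
```

```text
rot [32.4 -3.8 35.2]
[-0.10564891  0.51928098 -0.8480481 ] [ 0.56139267 -0.09503366  0.05978709] pre shift [ 167. -489. -250.] in [ -9.5  46.7 -76.3]
[ 0.437 -0.193  0.15 ]
[ 0.353 -0.149  0.15 ]
[ 0.294 -0.334  0.15 ]
```

```bash
python3 -m jog '[{"rotation":[0,0,0],"translation":[0,-50,20],"grip":60},{"rotation":[0,0,0],"translation":[40,-100,20],"grip":60},{"rotation":[32.4,-3.8,35.2],"translation":[167,-489,-50],"grip":60},{"rotation":[32.4,-3.8,35.2],"translation":[167,-489,-50],"grip":60},{"rotation":[32.4,-3.8,35.2],"translation":[167,-489,-50],"grip":60},{"rotation":[32.4,-3.8,35.2],"translation":[167,-489,-50],"grip":60},{"rotation":[32.4,-3.8,35.2],"translation":[167,-489,-50],"grip":60},{"rotation":[32.4,-3.8,35.2],"translation":[167,-489,-50],"grip":60},{"rotation":[32.4,-3.8,35.2],"translation":[167,-489,-50],"grip":60},{"rotation":[32.4,-3.8,35.2],"translation":[167,-489,-50],"grip":60},{"rotation":[32.4,-3.8,35.2],"translation":[167,-489,-50],"grip":60},{"rotation":[32.4,-3.8,35.2],"translation":[167,-489,-50],"grip":60},{"rotation":[32.4,-3.8,35.2],"translation":[167,-489,-100],"grip":60},{"rotation":[32.4,-3.8,35.2],"translation":[167,-489,-150],"grip":60},{"rotation":[32.4,-3.8,35.2],"translation":[167,-489,-200],"grip":60},{"rotation":[32.4,-3.8,35.2],"translation":[167,-489,-250],"grip":60},{"rotation":[32.4,-3.8,35.2],"translation":[167,-489,-250],"grip":60},{"rotation":[32.4,-3.8,35.2],"translation":[167,-489,-250],"grip":60}]' 50
python3 - <<'E'
from h import *
o=readout.get_obs();print(np.round(o["q"],1))
ims=[]
for n,(a,b,c,d) in {"top":(150,250,290,420),"scene":(150,280,220,350)}.items():
    p,_,i=cam(n);ims.append(cv2.resize(p[a:b,c:d,::-1],(400,400),interpolation=2))
cv2.imwrite("pics/c3.png",np.hstack(ims))
E
```

```text
time: 8.0
ee_pos: [0.5703, -0.1415, 0.1374]
tcp_rot: [-179.9, -32.2, 101.5]
wrist_force: [0.0, -1.0, 1.0]
opening: 0.06
grasp_force: 0.0
[-25.8  28.3  22.5 105.1  25.1  48. ]
```

View pics/c3.png

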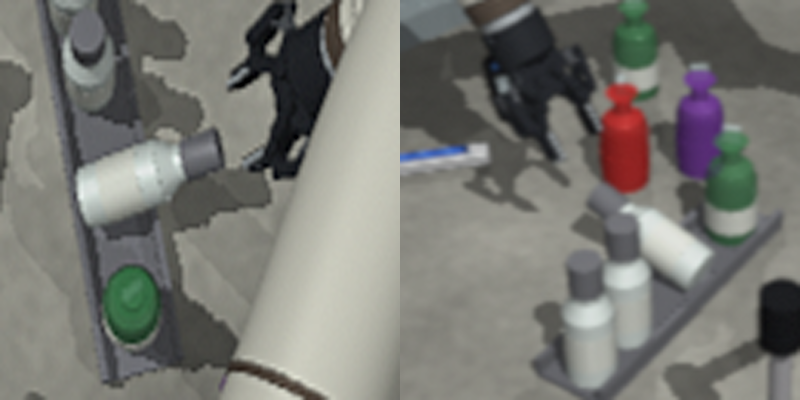

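The close-up shows the open fingers at (235,85) and (255,165), straddling the line of the cap at (210,150). The offset matches parallax, so I advance and grip.

```bash
python3 -m jog '[{"rotation":[0,0,0],"translation":[-3,16,-25],"grip":60},{"rotation":[0,0,0],"translation":[-6,31,-51],"grip":60},{"rotation":[0,0,0],"translation":[-9,42,-69],"grip":60},{"rotation":[0,0,0],"translation":[-9.5,46.5,-76],"grip":60},{"rotation":[0,0,0],"translation":[-9.5,46.5,-76],"grip":60},{"rotation":[0,0,0],"translation":[-9.5,46.5,-76],"grip":45},{"rotation":[0,0,0],"translation":[-9.5,46.5,-76],"grip":40},{"rotation":[0,0,0],"translation":[-9.5,46.5,-76],"grip":25},{"rotation":[0,0,0],"translation":[-9.5,46.5,-76],"grip":25},{"rotation":[0,0,0],"translation":[-9.5,46.5,-76],"grip":25},{"rotation":[0,0,0],"translation":[-9.5,46.5,-76],"grip":25}]' 50
```

```text
time: 9.2
ee_pos: [0.5621, -0.0958, 0.0619]
tcp_rot: [179.8, -32.1, 101.6]
wrist_force: [2.7, -0.8, 4.9]
opening: 0.0367
grasp_force: 50.2
```

```bash
python3 - <<'E'
from h import *
from scipy.spatial.transform import Rotation as R
o=readout.get_obs();P=np.array(o["ee_pos"])
c,s=np.cos(np.radians(11.5)),np.sin(np.radians(11.5));u=np.array([c,s,0]);n=np.array([-s,c,0]);z=np.array([0,0,1.])
B0=np.array([.537,.0225,.033]);rel=P-B0;O=np.array([.545,-.006,0])
x0=(B0-O)@u;n0=(B0-O)@n;print(x0,n0)
for j in range(1,19):
    f=j/18;ph=71.8*(1-f);low=.006+.040*min(1,j/6)
    B=O+u*x0+n*n0*(1-f)+z*(low+.028*np.sin(np.radians(ph)))
    t=B+R.from_rotvec(-71.8*f*u,degrees=True).apply(rel)
    print(j,(-71.8*f*u).round(1)[:2],(1000*(t-P)).round().astype(int))
E
```

```text
-0.0021574115060765246 0.02952279755703122
1 [-3.9 -0.8] [ 0  1 14]
2 [-7.8 -1.6] [ 0  2 28]
3 [-11.7  -2.4] [-1  4 42]
4 [-15.6  -3.2] [-1  6 55]
5 [-19.5  -4. ] [-2  9 68]
6 [-23.5  -4.8] [-2 12 80]
7 [-27.4  -5.6] [-3 16 86]
8 [-31.3  -6.4] [-4 20 90]
9 [-35.2  -7.2] [-5 25 95]
10 [-39.1  -8. ] [-6 30 99]
11 [-43.   -8.7] [ -7  35 102]
12 [-46.9  -9.5] [ -8  41 104]
13 [-50.8 -10.3] [-10  47 107]
14 [-54.7 -11.1] [-11  53 108]
15 [-58.6 -11.9] [-12  59 109]
16 [-62.5 -12.7] [-13  66 109]
17 [-66.4 -13.5] [-15  73 109]
18 [-70.4 -14.3] [-16  79 108]
```

```bash
python3 -m jog '[{"rotation":[-3.9,-0.8,0],"translation":[0,1,14],"grip":25},{"rotation":[-7.8,-1.6,0],"translation":[0,2,28],"grip":25},{"rotation":[-11.7,-2.4,0],"translation":[-1,4,42],"grip":25},{"rotation":[-15.6,-3.2,0],"translation":[-1,6,55],"grip":25},{"rotation":[-19.5,-4,0],"translation":[-2,9,68],"grip":25},{"rotation":[-23.5,-4.8,0],"translation":[-2,12,80],"grip":25},{"rotation":[-27.4,-5.6,0],"translation":[-3,16,86],"grip":25},{"rotation":[-31.3,-6.4,0],"translation":[-4,20,90],"grip":25},{"rotation":[-35.2,-7.2,0],"translation":[-5,25,95],"grip":25},{"rotation":[-39.1,-8,0],"translation":[-6,30,99],"grip":25},{"rotation":[-43,-8.7,0],"translation":[-7,35,102],"grip":25},{"rotation":[-46.9,-9.5,0],"translation":[-8,41,104],"grip":25},{"rotation":[-50.8,-10.3,0],"translation":[-10,47,107],"grip":25},{"rotation":[-54.7,-11.1,0],"translation":[-11,53,108],"grip":25},{"rotation":[-58.6,-11.9,0],"translation":[-12,59,109],"grip":25},{"rotation":[-62.5,-12.7,0],"translation":[-13,66,109],"grip":25},{"rotation":[-66.4,-13.5,0],"translation":[-15,73,109],"grip":25},{"rotation":[-70.4,-14.3,0],"translation":[-16,79,108],"grip":25},{"rotation":[-70.4,-14.3,0],"translation":[-16,79,108],"grip":25}]' 60
python3 - <<'E'
from h import *
o=readout.get_obs();print(np.round(o["q"],1))
ims=[]
for n,(a,b,c,d) in {"top":(130,250,270,390),"scene":(170,290,240,360)}.items():
    p,dd,i=cam(n);np.savez(n+"2.npz",p=p,d=dd);ims.append(cv2.resize(p[a:b,c:d,::-1],(400,400),interpolation=2))
cv2.imwrite("pics/c4.png",np.hstack(ims))
E
```

```text
time: 11.1
ee_pos: [0.5444, -0.0152, 0.1668]
tcp_rot: [-179.6, 39.8, 101.9]
wrist_force: [0.5, 0.6, -3.6]
opening: 0.0363
grasp_force: 60.5
[ 17.8   4.1  -5.4  85.9 -39.5  98. ]
```

View pics/c4.png

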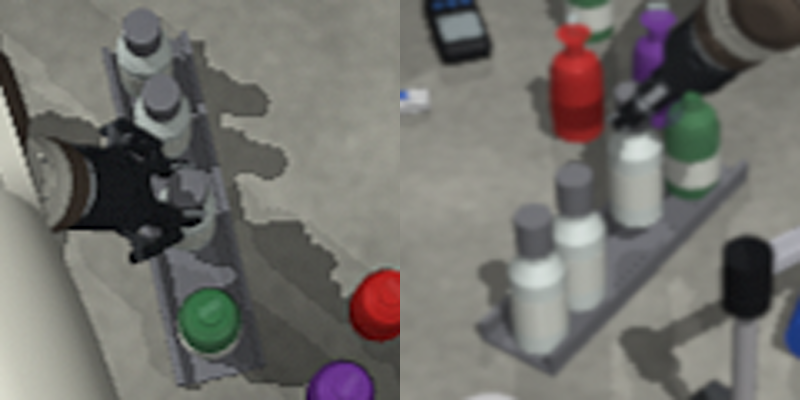

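The bottle hangs upright in the gap: its body is at (635,185) in the scene crop and its cap at (190,185) in the top crop. I fit its tilt and base before lowering.

```bash
cat > fit2.py <<'E'
from h import *
from scipy.optimize import least_squares
def run(tag,z0):
    qs=[]
    for n in("top","scene"):
        z=np.load(n+tag+".npz");i=imaging.camera_info(n);W=cloud(z["d"],i).reshape(-1,3);C=z["p"].reshape(-1,3).astype(int)
        ok=np.isfinite(W).all(1)&(C.min(1)>90);qs.append(W[ok])
    for nm,W in(("scene",qs[1]),("both",np.vstack(qs))):
        prof=lambda s:np.interp(s,[0,.092,.104],[.028,.028,.017])
        def res(p,q):
            a=np.array([p[2],p[3],1.]);a/=np.linalg.norm(a);b=np.array([p[0],p[1],p[4]])
            s=(q-b)@a;return np.linalg.norm(q-b-s[:,None]*a,axis=1)-prof(s)
        p=np.array([.543,-.006,0,0,z0])
        for k in range(6):
            q=W[(W[:,2]>p[4]+.01)&(W[:,2]<p[4]+.112)&(np.hypot(W[:,0]-.543,W[:,1]+.006)<.06)];q=q[np.abs(res(p,q))<(.015,.01,.006,.005,.005,.005)[k]]
            p=least_squares(res,p,args=(q,),loss="soft_l1",f_scale=.002).x
        B=np.array([p[0]-.545,p[1]+.006]);c,s=np.cos(np.radians(11.5)),np.sin(np.radians(11.5))
        print(nm,len(q),"base",p[[0,1,4]].round(4),"lane xy",np.round([B@[c,s],B@[-s,c]],4),"tilt deg: along u",round(np.degrees(p[2:4]@[c,s]),1),"along n",round(np.degrees(p[2:4]@[-s,c]),1))
E
python3 -c "
from fit2 import run
run('2',.047)"
```

```text
scene 338 base [ 0.5424 -0.0088  0.0453] lane xy [-0.0031 -0.0022] tilt deg: along u 0.9 along n -0.0
both 415 base [ 0.5419 -0.009   0.0446] lane xy [-0.0036 -0.0023] tilt deg: along u 1.5 along n 0.5
```

```bash
python3 -m jog '[{"rotation":[0,0,0],"translation":[0,1,-6],"grip":25},{"rotation":[0,0,0],"translation":[0,2,-14],"grip":25},{"rotation":[0,0,0],"translation":[0,2,-22],"grip":25},{"rotation":[0,0,0],"translation":[0,2,-29],"grip":25},{"rotation":[0,0,0],"translation":[0,2,-33],"grip":25},{"rotation":[0,0,0],"translation":[0,2,-35],"grip":25},{"rotation":[0,0,0],"translation":[0,2,-35],"grip":25},{"rotation":[0,0,0],"translation":[0,2,-35],"grip":25}]'; python3 -m jog '[{"rotation":[0,0,0],"translation":[0,0,-1],"grip":25},{"rotation":[0,0,0],"translation":[0,0,-2],"grip":25},{"rotation":[0,0,0],"translation":[0,0,-2],"grip":25}]'
```

```text
time: 12.0
ee_pos: [0.5456, -0.0144, 0.1345]
tcp_rot: [180.0, 39.7, 101.5]
wrist_force: [-0.2, -0.0, -3.4]
opening: 0.0366
grasp_force: 60.5
time: 12.3
ee_pos: [0.5455, -0.0144, 0.1323]
tcp_rot: [180.0, 39.7, 101.5]
wrist_force: [-0.4, 0.2, -3.5]
opening: 0.0363
grasp_force: 60.5
```

```bash
python3 -m jog '[{"rotation":[0,0,0],"translation":[0,0,-1],"grip":25},{"rotation":[0,0,0],"translation":[0,0,-1.5],"grip":25},{"rotation":[0,0,0],"translation":[0,0,-1.5],"grip":25}]'
```

```text
time: 12.6
ee_pos: [0.5457, -0.0146, 0.1319]
tcp_rot: [179.9, 39.8, 101.5]
wrist_force: [-2.4, 1.0, 5.4]
opening: 0.0367
grasp_force: 61.3
```

```bash
python3 -m jog '[{"rotation":[0,0,0],"translation":[0,0,0],"grip":40},{"rotation":[0,0,0],"translation":[0,0,0],"grip":46},{"rotation":[0,0,0],"translation":[0,0,0],"grip":54},{"rotation":[0,0,0],"translation":[0,0,0],"grip":60},{"rotation":[0,0,0],"translation":[0,0,0],"grip":60},{"rotation":[0,0,0],"translation":[-2,9,12],"grip":60},{"rotation":[0,0,0],"translation":[-5,25,31],"grip":60},{"rotation":[0,0,0],"translation":[-10,47,58],"grip":60},{"rotation":[0,0,0],"translation":[-16,79,96],"grip":60},{"rotation":[0,0,0],"translation":[-22,110,135],"grip":60},{"rotation":[0,0,0],"translation":[-22,130,160],"grip":60},{"rotation":[0,0,0],"translation":[-22,130,160],"grip":60},{"rotation":[0,0,0],"translation":[-22,130,160],"grip":60}]'
python3 - <<'E'
from h import *
ims=[]
for n,(a,b,c,d) in {"top":(100,280,190,390),"scene":(170,290,240,360)}.items():
    p,dd,i=cam(n);np.savez(n+"3.npz",p=p,d=dd);ims.append(cv2.resize(p[a:b,c:d,::-1],(400,400),interpolation=2))
cv2.imwrite("pics/c5.png",np.hstack(ims))
from fit2 import run
run("3",.006)
E
```

```text
time: 13.9
ee_pos: [0.5238, 0.1161, 0.2905]
tcp_rot: [180.0, 39.7, 101.6]
wrist_force: [-0.8, 0.2, -0.6]
opening: 0.0602
grasp_force: 0.0
scene 335 base [ 0.543  -0.0072  0.0095] lane xy [-0.0022 -0.0008] tilt deg: along u 1.1 along n -0.8
both 478 base [ 0.5432 -0.0071  0.0098] lane xy [-0.002  -0.0007] tilt deg: along u 0.7 along n -0.0
```

View pics/c5.png

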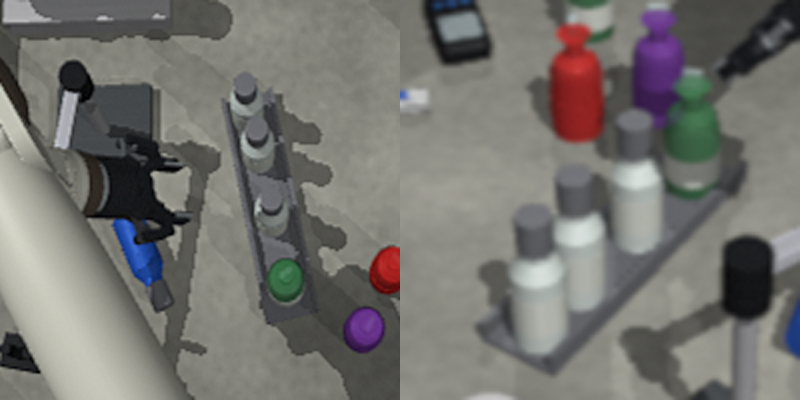

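The bottle stands upright in its gap at crop (272,208). The electrode block is at (20,350) in the top crop, and the wrist passes above the bar. I check the boom angle before handing in.

```bash
python3 - <<'E'
from h import *
i=imaging.camera_info("top");b=atz(i,(200,257),.28);r=b[:2]-[.699,.291];print(b,np.hypot(*r),np.degrees(np.arctan2(r[1],r[0]))%360)
o=readout.get_obs();print(o["wrist_force"],np.abs(o["qd"]).max())
bot.job_done()
E
```

```text
[0.32488329 0.35310615 0.28      ] 0.37923671889776134 170.57443313176637
[-0.60189226  0.03077275 -0.70146897] 0.48006601257998316
the job is handed in; nothing more can be done
```

The job is handed in: I swung the electrode arm about 75° (1.3 rad) to the robot's left and left it there. The fallen bottle stands upright and released on the lane floor, within about 3 mm of the middle of its gap by the camera fit; the other bottles looked undisturbed in the last picture, and I have not seen the verdict.

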